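Grease the turntable bearing

ROBOT

A 6-joint arm with a two-finger parallel gripper is mounted at the origin on the work surface. World frame = base frame: x ahead of the robot, y to its left, z up, the work surface at z = 0. Lengths are in m, angles in rad, forces in N, time in s.
With the tool pointing down it reaches from about 0.375 to 0.975 m from the base axis. Payload 3.8 kg.
Tool frame: the origin (TCP) lies on the centre line of the jaws, within the pads' length; the fingertips stand 22 mm ahead of it and the grasp point (between the pads) lies 3 mm ahead of it; z points along the fingers, y is the line along which they close (so a half turn about z gives the same grasp; the last joint's range is limited). The gripper opens to 85 mm and grips with 20 to 120 N. Pads are 22 mm wide; open, the fingers measure 114 mm over their backs; the gripper's body (76 mm by 85 mm) begins 54 mm behind the grasp point. The pads swing forward as they close: fully open they stand 13 mm farther back than shut.
Start: joints at [-1.368, 0.264, 1.604, -0, 1.274, -0.037], TCP at [0.16, -0.656, 0.253] pointing down, gripper open.
Joint ranges: [-2.63, 2.63], [-0.94, 2.18], [0.31, 2.57], [-1.31, 4.45], [0, 2.66], [-2.55, 2.55]. Speed limits (rad/s): [2.57, 2.57, 3.14, 3.14, 3.14, 3.14].

INTERFACE

Orientations are given as [roll, pitch, yaw] about the fixed x, y, z axes, in that order (R = Rz(yaw) Ry(pitch) Rx(roll)).
In Python, from workcell import manip gives the robot as it stands.
- The arm moves only by the tool apply_moves, never from a script. Its argument "increments" is a list of rows, each an object with "linear": the shift along the tool's x, y, z in units of 25 mm (1.0 is 25 mm), a list of three; "rot": the turn, a rotation vector about the tool's x, y, z in units of 8 degrees (1.0 is 8 degrees), a list of three; "jaw": the opening, from 0 (shut) to 1 (fully open). A call has 1 to 20 rows; each row shifts and turns the commanded pose from where the row before left it, along the tool's axes as they then stand; what a row does not reach is not made up. A row lasts 1/10 s, in which the tool goes at most 50 mm and 8.59 degrees, less where a joint would pass 70% of its speed; a pose out of reach is approached as far as the arm can. A call is refused whole if a number of a shift passes 1 or a number of a turn 1, either way. A call with a gripper value outside its range is refused whole. The fingers move at their own pace and stop on an object; "force" is the grip in N (left out, the last holds). Time passes only in rows, so rows that do not move let the fingers close. It gives the time, the measured TCP pose, the force, the opening and the grip force at its end, in the units of the state.
- manip.state(): the state, without advancing time (a new reading comes with each control period).
- manip.capture(name): name is "side" or "top" or "wrist"; returns a dict with "frame" (420x560x3 uint8, red, green, blue), "fx", "fy", "cx", "cy" (pixels), "R" (3x3) and "t" (3): a world point X has camera coordinates R X + t. Camera axes: x right, y down, z forward; pixel columns grow to the right and rows downward; lengths in m; the calibration is good to about 2 mm. A picture is of the moment at which its call begins. There is no depth.
- manip.job_done(): hands the job in; it is judged then, once.
The state is a dict: "t": time; "joint_pos": joint angles; "qd": joint speeds; "joint_efforts": joint torques, N m; "ee_pos": TCP position; "eef_rot": TCP orientation; "ft_force": force on the tool from outside, world axes, zero at the start; "wrist_torque": the same for the moment, N m; "grip_width": finger opening in m; "finger_force": force on a finger pad.
Only numpy, scipy, OpenCV 4.12 (cv2) and the standard library are available. Lean on these libraries where they do the work, as an engineer would, in place of code of your own. Each camera call takes 0.05 s, during which the arm holds its last target. There are 200 camera calls.

TASK

The bearing of the turntable for heavy vessels is due for greasing. Pull the red dust cap off the tilted grease nipple and leave it in the yellow tray, then lift the blue-handled push grease gun out of its stand, press its coupler squarely onto the nipple until it snaps fully home, and keep pushing so that the gun's spring plunger is well compressed, at least half of its stroke. Finish while holding the gun pressed like that; do not disturb the bowl on the turntable, the jug or the jar.

Things in the scene. Friction and masses are not known exactly. Their poses are not given: they have to be found in the camera images.
- block: fixed green cast bearing block, 70 (x) x 80 (y) x 56 mm high, carrying the nipple; in its +x direction an aluminium turntable disc (radius 110 mm, top 62 mm above the table, centre 165 mm along the block's +x) is joined to it. Origin: centre of the block's underside, on the table, straight below the nipple's origin; z up
- nipple: fixed brass grease nipple on a dark steel boss (radius 17 mm) rising from the block. Origin: centre of the boss face, where the nipple begins, 85 mm above the table. Its z axis is the nipple's axis, pointing outward, leaning 0.48 rad (27.5 deg) from vertical towards the block's -x side (the robot's side); its y axis is level
- nipple_tip (a point): centre of the nipple's tip, 24 mm from the boss face along the nipple's axis. From the boss: shoulder radius 8 mm to 7 mm, neck radius 5 mm to 12.5 mm, head of radius 8 mm at 16 to 19.5 mm, tapering to a flat tip of radius 4.5 mm at 24 mm
- cap: loose red plastic dust cap, 20 g, 25 mm in diameter, 40 mm long, sitting loosely (1.5 mm play) over the nipple, axis along the nipple's; it pulls straight off. Hollow for 21 mm from its open rim, solid above. Origin: centre of the open rim, 3 mm above the boss face as it sits; z along its axis towards the closed end
- cap_mid (a point): middle of the dust cap, on its axis, 20 mm from either end
- tray: fixed shallow yellow tray, 140 (x) x 120 (y) x 25 mm high outside, walls 4 mm, floor 4 mm. Origin: centre of its underside, on the table; z up. It is across the block from the stand, and either may be on the left
- stand: fixed grey tool block, 74 x 74 x 96 mm high, with an upright through hole (34 mm) in which the grease gun hangs. Origin: centre of its underside; z up
- gun: loose push-type grease gun, about 0.4 kg, upright in the stand, flange resting on its top. Origin: centre of the flange's underside; z along its axis, up, away from the coupler. Along z: steel flange radius 24 mm, 0 to 6 mm; blue grip 30 x 30 mm, sides along x and y, 6 to 52 mm; yellow barrel radius 13 mm, 0 to -38; rod; steel coupler radius 15 mm, -64 to its mouth at -90 mm
- mouth (a point): centre of the coupler's open mouth, on the gun's axis, 90 mm below its origin with the plunger out. The coupler is a cup, inner radius 9.5 mm, 21.5 mm deep, with four spring jaws 8 mm inside. At about 5 to 10 N of push they snap behind the nipple's head; fully home the nipple's tip touches the cup's bottom and the mouth is 2.5 mm from the boss face
- plunger (a joint): how far the coupler is pushed back into the gun, in m: 0 is out (as it starts), 0.014 is the end of its stroke. Its spring resists with 13 N at 0 and 400 N/m more (18.6 N at the end), so that the coupler snaps on first and the plunger goes in afterwards; it springs back when the push is relaxed
- bowl: loose terracotta bowl, 100 mm wide, 50 mm high, on the turntable disc; leave alone. Origin: centre of its underside
- juglet: loose terracotta jug, 84 mm wide, 95 mm high, standing on the table; leave alone. Origin: centre of its underside
- jar: loose amber glass jar, 60 mm wide, 85 mm high, standing on the table; leave alone. Origin: centre of its underside
Not all that is in view belongs to the job. Leave any grey look-alike of the cap alone.

How it is judged:
On the way, in this order (a step that is already met when the one before it is completed fails the run):
1. the dust cap lies released in the tray (x of cap_mid in the frame of tray between -0.066 and 0.066 m and y of cap_mid in the frame of tray between -0.056 and 0.056 m and height (world z) of cap_mid below 0.04 m and linear speed of cap below 0.03 m/s and contact force between the fingers and cap below 0.1 N), for 0.2 s.
2. the gun is lifted out of its stand: held by the fingers, clear of the stand (contact force between the fingers and gun above 3 N and contact force between gun and stand below 0.05 N and z of gun in the frame of stand above 0.11 m), for 0.1 s.
3. the coupler has snapped squarely onto the nipple (z of mouth in the frame of nipple below 0.0045 m and x of mouth in the frame of nipple between -0.003 and 0.003 m and y of mouth in the frame of nipple between -0.003 and 0.003 m and angle between the z axis of gun and the z axis of nipple, either way round below 0.12 rad), for 0.2 s.
At the end, for the whole second after the job is handed in: The gripper still holds the gun: coupler snapped home on the nipple (mouth under 4.5 mm from the boss face, within 3 mm of the axis, tilted under 0.12 rad), plunger in by over 6 mm, pushing on the block with over 9 N; the cap rests in the tray, untouched (all of step 1 and all of step 3 and value of joint plunger above 0.006 m and contact force between gun and block above 9 N and contact force between the fingers and gun above 3 N and contact force between gun and stand below 0.1 N); the arm keeps its last pose, push and grip.
It fails at once if the bowl is shifted by more than 20 mm (distance of bowl from where it was at the start of the episode above 0.02 m).
It fails at once if the jug is shifted by more than 20 mm (distance of juglet from where it was at the start of the episode above 0.02 m).
It fails at once if the jar is shifted by more than 20 mm (distance of jar from where it was at the start of the episode above 0.02 m).
It fails at once if the gun is rammed against the block with more than 50 N (contact force between gun and block above 50 N).
It also fails if it takes over 58 s, if anything falls off the work surface, if the arm or the gripper's body presses on something with over 40 N, if the wrist force passes 120 N, or if a joint passes its speed limit or range.

## Working session

There is one attempt and no reset: what is moved stays moved. The work goes in short steps, Python scripts to look and compute and a tool call to move; the robot and the scene stay as the last step left them, time stands still between calls to the robot, and variables do not carry over. Pictures are saved under pics/ and viewed, at most 10 in all, crops included, and the job is handed in when it is done.

Besides the shell and the picture viewer there is one more tool, called after "Request:" by a JSON object that holds its "fn" and its "kwargs". apply_moves: Moves the arm, as the interface text tells. Its arguments: {"type":"object","properties":{"increments":{"type":"array"},"force":{"type":"number"}},"required":["increments"]}

```bash
mkdir -p pics; ls
python3 - <<'E'
from workcell import manip
import cv2,pickle
d={}
for n in ["side","top","wrist"]:
    c=manip.capture(n); d[n]=c; cv2.imwrite(f"pics/{n}0.png",c["frame"][:,:,::-1])
    print(n,c["fx"],c["cx"],c["cy"],(-c["R"].T@c["t"]).round(3), c["R"].round(3).tolist())
pickle.dump(d,open("c0.pkl","wb"))
print(manip.state())
E
```

```text
pics
side 412.69001463384683 282.4590116067761 205.33546948607574 [ 0.455 -0.731  0.528] [[0.986, -0.164, 0.018], [-0.068, -0.504, -0.861], [0.15, 0.848, -0.508]]
top 488.4887173846119 281.86949608551913 204.00034791858482 [ 5.130e-01 -1.000e-03  1.193e+00] [[0.012, -1.0, -0.007], [-0.997, -0.012, -0.07], [0.07, 0.007, -0.998]]
wrist 317.39827893356 280.90434926289083 203.83438612241608 [ 0.235 -0.637  0.373] [[0.237, -0.971, -0.001], [-0.926, -0.226, 0.304], [-0.295, -0.071, -0.953]]
{'t': 0.15, 'joint_pos': array([-1.36793270e+00,  2.64615843e-01,  1.60508538e+00,  2.45917635e-05,
        1.27366306e+00, -3.69127924e-02]), 'qd': array([ 8.89169077e-05, -1.56074990e-03, -2.34452509e-03, -1.13867586e-03,
       -6.22159441e-04,  1.02183211e-03]), 'joint_efforts': array([ 3.82058688e-04, -5.15905023e+01, -3.67960525e+01, -1.43560528e-04,
        8.05114018e-03,  5.08679605e-06]), 'ee_pos': array([ 0.16019367, -0.65517304,  0.25221034]), 'eef_rot': array([-3.13982309e+00, -8.88664622e-05,  2.39769117e-01]), 'ft_force': array([ 0.29612646, -0.21549145, -0.50216039]), 'wrist_torque': array([-0.02439425,  0.0086611 ,  0.03348004]), 'finger_force': 0.0, 'grip_width': 0.08565558268899161}
```

View pics/top0.png

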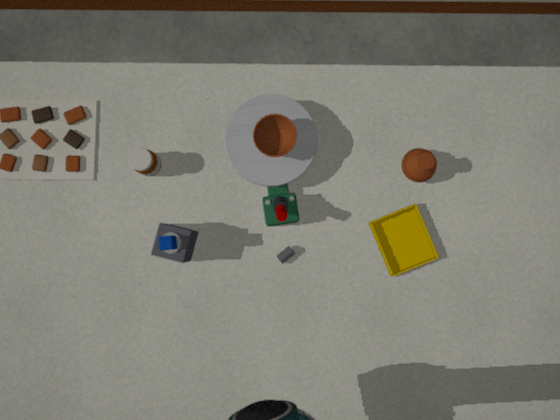

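View pics/side0.png

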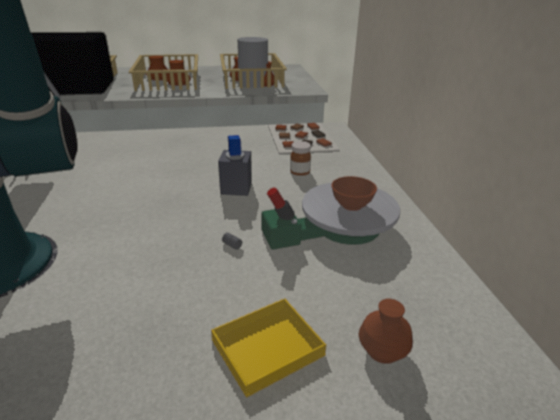

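The top view shows the stand and gun at (172,242), the block with its red cap at (281,208), the tray at (404,240), the bowl at (275,135), the jug at (419,165) and the jar at (145,161). The grey look-alike is at (286,255). The side view shows the cap at (276,198), the blue grip at (235,146) and the tray at (268,345). Next I'll fit the poses by silhouettes.

```bash
cat > h.py <<'E'
import numpy as np,cv2
from scipy.optimize import least_squares
from scipy.spatial.transform import Rotation as Ro
def proj(c,P):
    q=np.atleast_2d(P)@c["R"].T+c["t"]; return np.c_[c["fx"]*q[:,0]/q[:,2]+c["cx"],c["fy"]*q[:,1]/q[:,2]+c["cy"]]
def ray(c,uv,z):
    d=c["R"].T@np.array([(uv[0]-c["cx"])/c["fx"],(uv[1]-c["cy"])/c["fy"],1]); o=-c["R"].T@c["t"]
    return o+d*(z-o[2])/d[2]
def mask(c,col,near=None):
    h=cv2.cvtColor(c["frame"],cv2.COLOR_RGB2HSV).astype(int); H,S,V=h[...,0],h[...,1],h[...,2]
    m={"red":((H<5)|(H>174))&(S>190)&(V>60),"yellow":(H>20)&(H<33)&(S>180)&(V>60),
       "blue":(H>105)&(H<125)&(S>180)&(V>40),"green":(H>60)&(H<90)&(S>110)&(V>25)}[col].astype(np.uint8)
    n,l,s,ce=cv2.connectedComponentsWithStats(m)
    i=1+np.argmax(s[1:,4]) if near is None else 1+np.argmin(np.hypot(*(ce[1:]-near).T)+1e3*(s[1:,4]<15))
    return (l==i).astype(np.uint8),s[i],ce[i]
def mom(pts):
    m=cv2.moments(cv2.convexHull(pts.astype(np.float32))); return np.array([m["m10"],m["m01"]])/m["m00"]
def cyl(o,ax,r,z0,z1):
    ax=ax/np.linalg.norm(ax); u=np.cross(ax,[0.3,1,0.2]); u/=np.linalg.norm(u); v=np.cross(ax,u)
    t=np.linspace(0,2*np.pi,33); ring=r*(np.outer(np.cos(t),u)+np.outer(np.sin(t),v))
    return np.vstack([o+ring+z0*ax,o+ring+z1*ax])
def nax(yaw): return np.array([-np.sin(.48)*np.cos(yaw),-np.sin(.48)*np.sin(yaw),np.cos(.48)])
def box(x,y,yaw,sx,sy,z0,z1):
    p=np.array([[a*sx/2,b*sy/2,z] for a in(-1,1) for b in(-1,1) for z in(z0,z1)])
    return p@Ro.from_euler("z",yaw).as_matrix().T+[x,y,0]
def sil(pts):
    m=np.zeros((420,560),np.uint8); cv2.fillConvexPoly(m,np.round(cv2.convexHull(pts.astype(np.float32))*16).astype(np.int32),1,cv2.LINE_8,4); return m
E
python3 - <<'E'
from h import *; import pickle
d=pickle.load(open("c0.pkl","rb"))
near={("red","top"):(281,208),("red","side"):(276,198),("blue","top"):(168,242),("blue","side"):(235,146)}
for col in ["red","yellow","blue","green"]:
  for v in ["top","side"]:
    m,s,ce=mask(d[v],col,near.get((col,v))); cnt=cv2.findContours(m,0,2)[0][0]
    print(col,v,s,ce.round(2),cv2.minAreaRect(cnt))
E
```

```text
red top [275 205  12  16 147] [280.66 212.51] ((280.5810852050781, 212.48646545410156), (15.617903709411621, 10.192737579345703), 80.53767395019531)
red side [269 192   2   2   3] [269.33 192.67] ((269.25, 192.74998474121094), (1.4142134189605713, 0.7071067094802856), 45.0)
yellow top [ 369  204   70   72 2989] [403.16 239.83] ((403.1893310546875, 239.7544403076172), (58.9230842590332, 51.00000762939453), 67.38013458251953)
yellow side [ 212  300  113   96 5281] [268.17 348.4 ] ((269.00946044921875, 341.90679931640625), (73.4583740234375, 95.24114990234375), 62.10273361206055)
blue top [159 236  18  14 210] [167.13 242.37] ((167.18812561035156, 242.38121032714844), (12.537469863891602, 16.81612777709961), 84.2894058227539)
blue side [229 136  11  19 167] [234.07 145.11] ((234.12416076660156, 144.98965454101562), (17.771732330322266, 9.384140968322754), 85.2363510131836)
green top [263 185  36  41 690] [279.98 205.67] ((279.8777160644531, 204.5829620361328), (37.99706268310547, 32.51227569580078), 82.40535736083984)
green side [36 84  5  4  7] [38.43 85.57] ((38.250003814697266, 85.25000762939453), (3.535533905029297, 2.8284268379211426), 45.0)
```

View pics/wrist0.png

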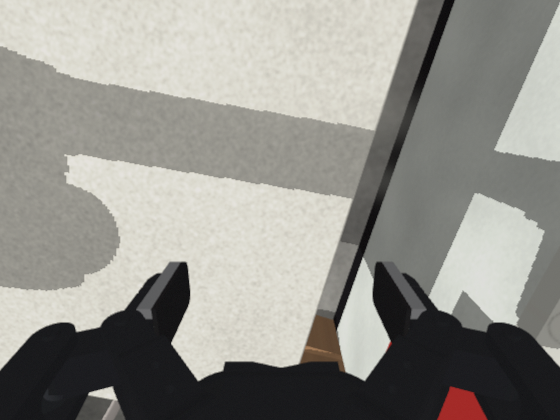

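The wrist view shows only the table edge and the open fingers, so nothing in it is useful yet. I'll fit coarse poses from the top and side views.

Run:
```python
from h import *; import pickle
d=pickle.load(open("c0.pkl","rb")); T,S=d["top"],d["side"]
print("disc",ray(T,(271.5,141),.062).round(4))
f=S["frame"][188:216,262:300]; hsv=cv2.cvtColor(f,cv2.COLOR_RGB2HSV)
h=cv2.cvtColor(S["frame"],cv2.COLOR_RGB2HSV).astype(int)
m=((h[...,0]<8)|(h[...,0]>172))&(h[...,1]>150)&(h[...,2]>40)
mm=np.zeros_like(m); mm[180:225,260:300]=m[180:225,260:300]; mm=mm.astype(np.uint8)
r=cv2.minAreaRect(cv2.findNonZero(mm)); print("red side",mm.sum(),r)
# green side bounding
g=(h[...,0]>60)&(h[...,0]<90)&(h[...,1]>100); gg=np.zeros_like(g);gg[200:250,255:305]=g[200:250,255:305]; print("green side",gg.sum(),cv2.boundingRect(gg.astype(np.uint8)))
ms={"redT":mask(T,"red",(281,208))[0],"redS":mm,"bluT":mask(T,"blue",(168,242))[0],"bluS":mask(S,"blue",(235,146))[0],"yelT":mask(T,"yellow")[0]}
def iou(a,b): return (a&b).sum()/max(1,(a|b).sum())
from scipy.optimize import differential_evolution as DE
def fcap(p):
    x,y,w=p; a=nax(w); o=np.array([x,y,.085]); P=cyl(o,a,.0125,.003,.043)
    return -iou(sil(proj(T,P)),ms["redT"])-iou(sil(proj(S,P)),ms["redS"])
def fgun(p):
    P=box(p[0],p[1],p[2],.03,.03,.102,.148); return -iou(sil(proj(T,P)),ms["bluT"])-iou(sil(proj(S,P)),ms["bluS"])
def ftray(p):
    P=box(p[0],p[1],p[2],.14,.12,0,.025); return -iou(sil(proj(T,P)),ms["yelT"])
c0=ray(T,(281,212),.105);g0=ray(T,(167,242),.13);t0=ray(T,(403,240),.015)
for n,f,c in (("nipple",fcap,c0),("gun",fgun,g0),("tray",ftray,t0)):
    lim=.8 if n!="tray" else 1.57/2+.01
    r=DE(f,[(c[0]-.04,c[0]+.04),(c[1]-.04,c[1]+.04),(-lim,lim)],seed=1,maxiter=60); print(n,r.x.round(4),-r.fun)
for n,uv,z in(("jug",(419,165),.05),("jar",(145,161),.05),("stand",(175,243),.096),("fake",(286,255),.01),("bowl",(275,135),.1)): print(n,ray(T,uv,z).round(3))
```

```text
disc [0.7399 0.033  0.062 ]
red side 162 ((275.6153564453125, 197.4230499267578), (19.137157440185547, 8.875203132629395), 56.3099365234375)
green side 28 (264, 211, 36, 17)
nipple [0.5807 0.0154 0.5424] 1.35144679881522
gun [0.5005 0.258  0.0204] 1.299663179866695
tray [ 0.5143 -0.284   0.3756] 0.9372844151771715
jug [ 0.689 -0.315  0.05 ]
jar [0.691 0.332 0.05 ]
stand [0.499 0.245 0.096]
fake [ 0.473 -0.004  0.01 ]
bowl [0.746 0.024 0.1  ]
```

```bash
cat >> h.py <<'E'
def tool_R(n,yaw):
    """tool z=-n, tool y level; tool x roughly along heading yaw"""
    z=-np.asarray(n)/np.linalg.norm(n); y=np.cross(z,[np.cos(yaw),np.sin(yaw),0]); y/=np.linalg.norm(y); return np.c_[np.cross(y,z),y,z]
def plan(R,p,N=None,vmax=.9,s=None):
    """constant row (linear,rot) repeated N times to reach pose (R,p) from the present one"""
    from workcell import manip
    s=s or manip.state(); R0=Ro.from_euler("xyz",s["eef_rot"]).as_matrix(); p0=s["ee_pos"]
    w=Ro.from_matrix(R0.T@R).as_rotvec(); q=R0.T@(np.asarray(p)-p0)
    n=N or 1
    while True:
        A=sum(Ro.from_rotvec(w*k/n).as_matrix() for k in range(n)); v=np.linalg.solve(A,q)/.025; r=np.degrees(w)/n/8
        if N or (abs(v).max()<vmax and np.linalg.norm(r)<vmax): break
        n+=1
    mid=p0+R0@sum(Ro.from_rotvec(w*k/n).as_matrix() for k in range(n//2))@v*.025 if n>1 else p0
    print("rows",n,"lin",v.round(3).tolist(),"rot",r.round(3).tolist(),"mid",np.round(mid,3))
E
python3 - <<'E'
from h import *
n=nax(.1); o=np.array([.577,.015,.085])
plan(tool_R(n,.1),o+.15*n)
E
```

```text
rows 27 lin [0.655, -0.881, 0.202] rot [-0.009, 0.127, 0.036] mid [ 0.314 -0.33   0.209]
```

Request:
{"fn": "apply_moves", "kwargs": {"increments": [{"linear": [0.655, -0.88, 0.2], "rot": [-0.009, 0.127, 0.036], "jaw": 1}, {"linear": [0.655, -0.88, 0.2], "rot": [-0.009, 0.127, 0.036], "jaw": 1}, {"linear": [0.655, -0.88, 0.2], "rot": [-0.009, 0.127, 0.036], "jaw": 1}, {"linear": [0.655, -0.88, 0.2], "rot": [-0.009, 0.127, 0.036], "jaw": 1}, {"linear": [0.655, -0.88, 0.2], "rot": [-0.009, 0.127, 0.036], "jaw": 1}, {"linear": [0.655, -0.88, 0.2], "rot": [-0.009, 0.127, 0.036], "jaw": 1}, {"linear": [0.655, -0.88, 0.2], "rot": [-0.009, 0.127, 0.036], "jaw": 1}, {"linear": [0.655, -0.88, 0.2], "rot": [-0.009, 0.127, 0.036], "jaw": 1}, {"linear": [0.655, -0.88, 0.2], "rot": [-0.009, 0.127, 0.036], "jaw": 1}, {"linear": [0.655, -0.88, 0.2], "rot": [-0.009, 0.127, 0.036], "jaw": 1}, {"linear": [0.655, -0.88, 0.2], "rot": [-0.009, 0.127, 0.036], "jaw": 1}, {"linear": [0.655, -0.88, 0.2], "rot": [-0.009, 0.127, 0.036], "jaw": 1}, {"linear": [0.655, -0.88, 0.2], "rot": [-0.009, 0.127, 0.036], "jaw": 1}]}}

```text
t: 1.45
ee_pos: [0.3144, -0.3297, 0.2095]
eef_rot: [3.133, -0.231, 0.175]
ft_force: [0.4, 0.0, 0.7]
grip_width: 0.0854
finger_force: 0.0
```

Run:
```python
from h import *
n=nax(.1); o=np.array([.577,.015,.085])
plan(tool_R(n,.1),o+.15*n)
```

```text
rows 14 lin [0.653, -0.879, 0.204] rot [-0.009, 0.127, 0.036] mid [ 0.409 -0.159  0.206]
```

Tracking is accurate, so I'll finish the approach.

Request:
{"fn": "apply_moves", "kwargs": {"increments": [{"linear": [0.655, -0.88, 0.2], "rot": [-0.009, 0.127, 0.036], "jaw": 1}, {"linear": [0.655, -0.88, 0.2], "rot": [-0.009, 0.127, 0.036], "jaw": 1}, {"linear": [0.655, -0.88, 0.2], "rot": [-0.009, 0.127, 0.036], "jaw": 1}, {"linear": [0.655, -0.88, 0.2], "rot": [-0.009, 0.127, 0.036], "jaw": 1}, {"linear": [0.655, -0.88, 0.2], "rot": [-0.009, 0.127, 0.036], "jaw": 1}, {"linear": [0.655, -0.88, 0.2], "rot": [-0.009, 0.127, 0.036], "jaw": 1}, {"linear": [0.655, -0.88, 0.2], "rot": [-0.009, 0.127, 0.036], "jaw": 1}, {"linear": [0.655, -0.88, 0.2], "rot": [-0.009, 0.127, 0.036], "jaw": 1}, {"linear": [0.655, -0.88, 0.2], "rot": [-0.009, 0.127, 0.036], "jaw": 1}, {"linear": [0.655, -0.88, 0.2], "rot": [-0.009, 0.127, 0.036], "jaw": 1}, {"linear": [0.655, -0.88, 0.2], "rot": [-0.009, 0.127, 0.036], "jaw": 1}, {"linear": [0.655, -0.88, 0.2], "rot": [-0.009, 0.127, 0.036], "jaw": 1}, {"linear": [0.655, -0.88, 0.2], "rot": [-0.009, 0.127, 0.036], "jaw": 1}, {"linear": [0.655, -0.88, 0.2], "rot": [-0.009, 0.127, 0.036], "jaw": 1}, {"linear": [0, 0, 0], "rot": [0, 0, 0], "jaw": 1}]}}

```text
t: 2.95
ee_pos: [0.5085, 0.0097, 0.2201]
eef_rot: [3.141, -0.48, 0.105]
ft_force: [0.0, -0.1, -0.5]
grip_width: 0.0854
finger_force: 0.0
```

Run:
```python
from workcell import manip
import cv2,pickle
c=manip.capture("wrist"); cv2.imwrite("pics/w1.png",c["frame"][:,:,::-1]); pickle.dump(c,open("w1.pkl","wb")); s=manip.state(); print(s["ee_pos"],s["eef_rot"],s["joint_pos"].round(2))
```

```text
[0.5078017  0.00871057 0.21967449] [ 3.14059335 -0.47902997  0.10504796] [-0.09 -0.32  2.3   0.14  0.69  1.29]
```

View pics/w1.png

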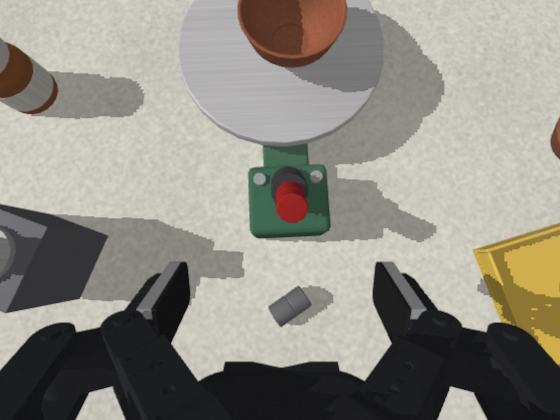

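The wrist view shows the red cap with its closed end at (292,204), the boss at (288,180), and the block's top corners near (249,169), (326,166), (329,233) and (252,236). I'll refine the fit from here.

```bash
cat > fit1.py <<'E'
from h import *; import pickle
from scipy.optimize import differential_evolution as DE
d=pickle.load(open("c0.pkl","rb")); T,S=d["top"],d["side"]; W=pickle.load(open("w1.pkl","rb"))
def rm(c,box,col):
    h=cv2.cvtColor(cv2.medianBlur(c["frame"],3),cv2.COLOR_RGB2HSV).astype(int); H,Sa,V=h[...,0],h[...,1],h[...,2]
    m=(((H<8)|(H>172))&(Sa>150)&(V>40)) if col=="red" else ((H>60)&(H<95)&(Sa>70)&(V>20))
    o=np.zeros(m.shape,np.uint8); x0,y0,x1,y1=box; o[y0:y1,x0:x1]=m[y0:y1,x0:x1]; return o
R=[(W,rm(W,(265,165,320,235),"red")),(T,rm(T,(270,195,295,225),"red")),(S,rm(S,(260,180,300,225),"red"))]
for c,m in R: print("red",m.sum(),cv2.boundingRect(m))
G=rm(W,(235,164,345,250),"green"); G|=R[0][1]; cn=cv2.convexHull(cv2.findNonZero(G)); Gm=np.zeros_like(G); cv2.fillConvexPoly(Gm,cn,1); print("green",cv2.boundingRect(Gm),cv2.minAreaRect(cn))
iou=lambda a,b:(a&b).sum()/max(1,(a|b).sum())
def cap(x,y,w): return cyl(np.array([x,y,.085]),nax(w),.0125,.003,.043)
def fb(p): 
    m=sil(proj(W,box(*p,.07,.08,.0,.056))); m[:164]=0
    return -iou(m,Gm)
r=DE(fb,[(.54,.62),(-.03,.06),(-.4,.4)],seed=1,maxiter=60); print("block W",r.x.round(4),r.fun)
yaw=r.x[2]
for nm,vs in(("W",R[:1]),("T",R[1:2]),("S",R[2:]),("all",R)):
    r=DE(lambda p:-sum(iou(sil(proj(c,cap(p[0],p[1],yaw))),m) for c,m in vs),[(.54,.62),(-.03,.06)],seed=1,maxiter=50); print("cap",nm,r.x.round(4),r.fun)
E
python3 fit1.py
```

```text
red 1054 (276, 181, 32, 42)
red 161 (275, 205, 12, 16)
red 162 (268, 189, 16, 19)
green (249, 164, 81, 74) ((288.7756042480469, 199.81951904296875), (73.15178680419922, 79.14886474609375), 88.21009063720703)
block W [0.5827 0.009  0.1565] -0.9380649481084701
cap W [0.58   0.0099] -0.8879528222409435
cap T [0.5806 0.0111] -0.8298969072164949
cap S [0.583  0.0137] -0.5848375451263538
cap all [0.581  0.0094] -2.2914178414178417
```

Run:
```python
from h import *
n=nax(.15); o=np.array([.5805,.010,.085])
plan(tool_R(n,.15),o+.036*n)
plan(tool_R(n,.15),o+.036*n,8)
```

```text
rows 6 lin [0.013, 0.054, 0.779] rot [0.026, 0.001, -0.048] mid [0.536 0.008 0.168]
rows 8 lin [0.01, 0.041, 0.584] rot [0.019, 0.001, -0.036] mid [0.536 0.008 0.168]
```

Request:
{"fn": "apply_moves", "kwargs": {"increments": [{"linear": [0.01, 0.04, 0.584], "rot": [0.02, 0, -0.036], "jaw": 1}, {"linear": [0.01, 0.04, 0.584], "rot": [0.02, 0, -0.036], "jaw": 1}, {"linear": [0.01, 0.04, 0.584], "rot": [0.02, 0, -0.036], "jaw": 1}, {"linear": [0.01, 0.04, 0.584], "rot": [0.02, 0, -0.036], "jaw": 1}, {"linear": [0.01, 0.04, 0.584], "rot": [0.02, 0, -0.036], "jaw": 1}, {"linear": [0.01, 0.04, 0.584], "rot": [0.02, 0, -0.036], "jaw": 1}, {"linear": [0.01, 0.04, 0.584], "rot": [0.02, 0, -0.036], "jaw": 1}, {"linear": [0.01, 0.04, 0.584], "rot": [0.02, 0, -0.036], "jaw": 1}, {"linear": [0, 0, 0], "rot": [0, 0, 0], "jaw": 0.2}, {"linear": [0, 0, 0], "rot": [0, 0, 0], "jaw": 0.2}, {"linear": [0, 0, 0], "rot": [0, 0, 0], "jaw": 0.1}, {"linear": [0, 0, 0], "rot": [0, 0, 0], "jaw": 0.1}, {"linear": [0, 0, 0], "rot": [0, 0, 0], "jaw": 0.1}, {"linear": [0, 0, 0], "rot": [0, 0, 0], "jaw": 0.1}], "force": 30}}

```text
t: 4.4
ee_pos: [0.5644, 0.0059, 0.1182]
eef_rot: [3.142, -0.481, 0.147]
ft_force: [-4.2, -2.3, 6.5]
grip_width: 0.0238
finger_force: 29.4
```

Request:
{"fn": "apply_moves", "kwargs": {"increments": [{"linear": [0, 0, -0.3], "rot": [0, 0, 0], "jaw": 0.1}, {"linear": [0, 0, -0.5], "rot": [0, 0, 0], "jaw": 0.1}, {"linear": [0, 0, -0.7], "rot": [0, 0, 0], "jaw": 0.1}, {"linear": [0, 0, -0.7], "rot": [0, 0, 0], "jaw": 0.1}, {"linear": [0, 0, -0.7], "rot": [0, 0, 0], "jaw": 0.1}]}}

```text
t: 4.9
ee_pos: [0.5299, 0.0011, 0.1824]
eef_rot: [-3.141, -0.479, 0.147]
ft_force: [0.1, -0.8, -0.9]
grip_width: 0.0241
finger_force: 29.5
```

Run:
```python
from workcell import manip
import cv2,pickle
from h import *
c=manip.capture("wrist"); cv2.imwrite("pics/w2.png",c["frame"][:,:,::-1]); pickle.dump(c,open("w2.pkl","wb"))
s=manip.state(); print(s["ee_pos"],s["grip_width"],s["finger_force"])
t=np.array([.514,-.284,0])
plan(tool_R([0,0,1],.376),t+[0,0,.11])
```

```text
[0.53084614 0.00089555 0.18533156] 0.02370899242884777 29.50686979398597
rows 13 lin [-0.326, 0.833, 0.164] rot [0.031, -0.265, -0.123] mid [ 0.52  -0.129  0.145]
```

View pics/w2.png

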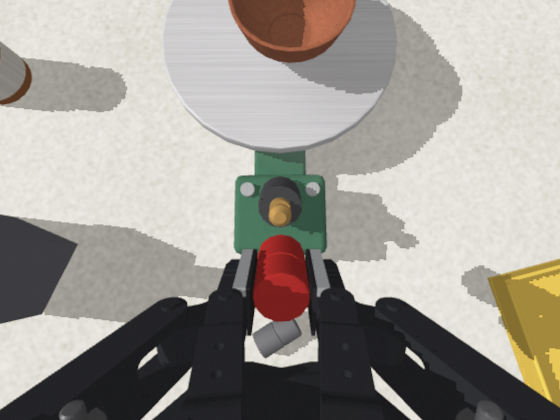

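The cap is off and held, and the bare brass nipple's tip is at about (280,207). Moving to the tray.

Request:
{"fn": "apply_moves", "kwargs": {"increments": [{"linear": [-0.326, 0.833, 0.164], "rot": [0.03, -0.265, -0.123], "jaw": 0.1}, {"linear": [-0.326, 0.833, 0.164], "rot": [0.03, -0.265, -0.123], "jaw": 0.1}, {"linear": [-0.326, 0.833, 0.164], "rot": [0.03, -0.265, -0.123], "jaw": 0.1}, {"linear": [-0.326, 0.833, 0.164], "rot": [0.03, -0.265, -0.123], "jaw": 0.1}, {"linear": [-0.326, 0.833, 0.164], "rot": [0.03, -0.265, -0.123], "jaw": 0.1}, {"linear": [-0.326, 0.833, 0.164], "rot": [0.03, -0.265, -0.123], "jaw": 0.1}, {"linear": [-0.326, 0.833, 0.164], "rot": [0.03, -0.265, -0.123], "jaw": 0.1}, {"linear": [-0.326, 0.833, 0.164], "rot": [0.03, -0.265, -0.123], "jaw": 0.1}, {"linear": [-0.326, 0.833, 0.164], "rot": [0.03, -0.265, -0.123], "jaw": 0.1}, {"linear": [-0.326, 0.833, 0.164], "rot": [0.03, -0.265, -0.123], "jaw": 0.1}, {"linear": [-0.326, 0.833, 0.164], "rot": [0.03, -0.265, -0.123], "jaw": 0.1}, {"linear": [-0.326, 0.833, 0.164], "rot": [0.03, -0.265, -0.123], "jaw": 0.1}, {"linear": [-0.326, 0.833, 0.164], "rot": [0.03, -0.265, -0.123], "jaw": 0.1}, {"linear": [0, 0, 0.6], "rot": [0, 0, 0], "jaw": 0.1}, {"linear": [0, 0, 0.6], "rot": [0, 0, 0], "jaw": 0.1}, {"linear": [0, 0, 0.6], "rot": [0, 0, 0], "jaw": 0.1}, {"linear": [0, 0, 0.5], "rot": [0, 0, 0], "jaw": 0.1}, {"linear": [0, 0, 0.2], "rot": [0, 0, 0], "jaw": 0.1}, {"linear": [0, 0, 0], "rot": [0, 0, 0], "jaw": 0.1}]}}

```text
t: 6.85
ee_pos: [0.5124, -0.2827, 0.0421]
eef_rot: [-3.139, 0.005, 0.375]
ft_force: [0.7, -0.2, -0.7]
grip_width: 0.0241
finger_force: 29.6
```

Request:
{"fn": "apply_moves", "kwargs": {"increments": [{"linear": [0, 0, 0], "rot": [0, 0, 0], "jaw": 0.5}, {"linear": [0, 0, 0], "rot": [0, 0, 0], "jaw": 0.5}, {"linear": [0, 0, 0], "rot": [0, 0, 0], "jaw": 0.5}, {"linear": [0, 0, 0], "rot": [0, 0, 0], "jaw": 0.5}, {"linear": [0, 0, -0.4], "rot": [0, 0, 0], "jaw": 0.5}, {"linear": [0, 0, -0.8], "rot": [0, 0, 0], "jaw": 0.5}, {"linear": [0, 0, -1], "rot": [0, 0, 0], "jaw": 0.7}, {"linear": [0, 0, -1], "rot": [0, 0, 0], "jaw": 1}, {"linear": [0, 0, -1], "rot": [0, 0, 0], "jaw": 1}, {"linear": [0, 0, -1], "rot": [0, 0, 0], "jaw": 1}, {"linear": [0, 0, -1], "rot": [0, 0, 0], "jaw": 1}, {"linear": [0, 0, -1], "rot": [0, 0, 0], "jaw": 1}]}}

```text
t: 8.05
ee_pos: [0.514, -0.2836, 0.2257]
eef_rot: [3.142, 0.003, 0.375]
ft_force: [0.5, 0.6, -0.9]
grip_width: 0.0854
finger_force: 0.0
```

Run:
```python
from workcell import manip
import cv2,pickle
from h import *
c=manip.capture("wrist"); cv2.imwrite("pics/w3.png",c["frame"][:,:,::-1]); pickle.dump(c,open("w3.pkl","wb"))
# look at the gun: tool down, TCP above
plan(tool_R([0,0,1],.1),np.array([.48,.25,.26]))
```

```text
rows 24 lin [0.157, -0.883, -0.051] rot [0.002, -0.001, 0.082] mid [ 0.48  -0.019  0.245]
```

View pics/w3.png

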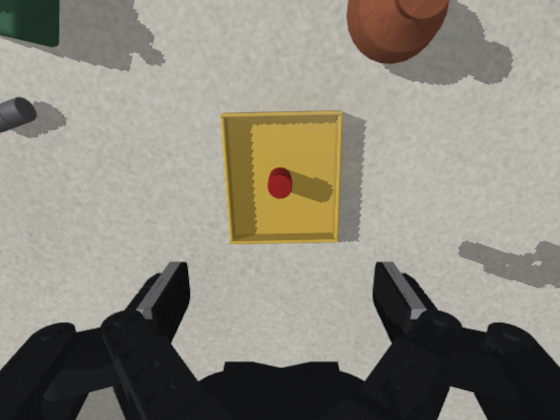

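The cap stands in the middle of the tray at (280,184). Next is the gun.

Request:
{"fn": "apply_moves", "kwargs": {"increments": [{"linear": [0.157, -0.883, -0.05], "rot": [0, 0, 0.082], "jaw": 1}, {"linear": [0.157, -0.883, -0.05], "rot": [0, 0, 0.082], "jaw": 1}, {"linear": [0.157, -0.883, -0.05], "rot": [0, 0, 0.082], "jaw": 1}, {"linear": [0.157, -0.883, -0.05], "rot": [0, 0, 0.082], "jaw": 1}, {"linear": [0.157, -0.883, -0.05], "rot": [0, 0, 0.082], "jaw": 1}, {"linear": [0.157, -0.883, -0.05], "rot": [0, 0, 0.082], "jaw": 1}, {"linear": [0.157, -0.883, -0.05], "rot": [0, 0, 0.082], "jaw": 1}, {"linear": [0.157, -0.883, -0.05], "rot": [0, 0, 0.082], "jaw": 1}, {"linear": [0.157, -0.883, -0.05], "rot": [0, 0, 0.082], "jaw": 1}, {"linear": [0.157, -0.883, -0.05], "rot": [0, 0, 0.082], "jaw": 1}, {"linear": [0.157, -0.883, -0.05], "rot": [0, 0, 0.082], "jaw": 1}, {"linear": [0.157, -0.883, -0.05], "rot": [0, 0, 0.082], "jaw": 1}, {"linear": [0.157, -0.883, -0.05], "rot": [0, 0, 0.082], "jaw": 1}, {"linear": [0.157, -0.883, -0.05], "rot": [0, 0, 0.082], "jaw": 1}, {"linear": [0.157, -0.883, -0.05], "rot": [0, 0, 0.082], "jaw": 1}, {"linear": [0.157, -0.883, -0.05], "rot": [0, 0, 0.082], "jaw": 1}, {"linear": [0.157, -0.883, -0.05], "rot": [0, 0, 0.082], "jaw": 1}, {"linear": [0.157, -0.883, -0.05], "rot": [0, 0, 0.082], "jaw": 1}, {"linear": [0.157, -0.883, -0.05], "rot": [0, 0, 0.082], "jaw": 1}, {"linear": [0.157, -0.883, -0.05], "rot": [0, 0, 0.082], "jaw": 1}]}}

```text
t: 10.1
ee_pos: [0.4737, 0.1629, 0.2492]
eef_rot: [-3.141, 0.002, 0.145]
ft_force: [-0.1, 0.0, 0.7]
grip_width: 0.0853
finger_force: 0.0
```

Request:
{"fn": "apply_moves", "kwargs": {"increments": [{"linear": [0.157, -0.883, -0.05], "rot": [0, 0, 0.082], "jaw": 1}, {"linear": [0.157, -0.883, -0.05], "rot": [0, 0, 0.082], "jaw": 1}, {"linear": [0.157, -0.883, -0.05], "rot": [0, 0, 0.082], "jaw": 1}, {"linear": [0.157, -0.883, -0.05], "rot": [0, 0, 0.082], "jaw": 1}, {"linear": [0, 0, 0], "rot": [0, 0, 0], "jaw": 1}]}}

```text
t: 10.6
ee_pos: [0.4783, 0.2538, 0.2543]
eef_rot: [-3.14, 0.002, 0.102]
ft_force: [1.1, -1.2, -1.0]
grip_width: 0.0855
finger_force: 0.0
```

Run:
```python
from workcell import manip
import cv2,pickle
from h import *
c=manip.capture("wrist"); cv2.imwrite("pics/w4.png",c["frame"][:,:,::-1]); pickle.dump(c,open("w4.pkl","wb"))
```

```text
(no output)
```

View pics/w4.png

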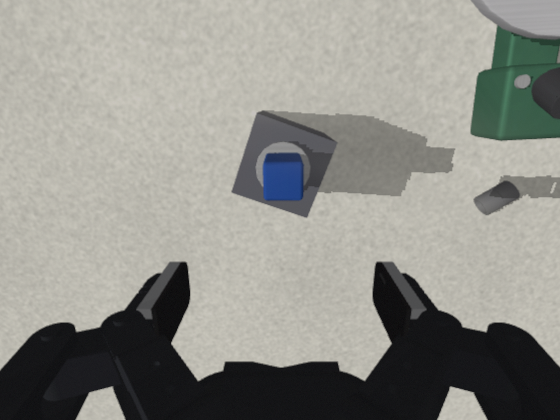

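The blue grip is at (283,177), nearly square to the tool. I'll fit the gun pose here, and refit the nipple from w2 using the brass mask.

Run:
```python
from h import *; import pickle
from scipy.optimize import differential_evolution as DE
W=pickle.load(open("w4.pkl","rb")); d=pickle.load(open("c0.pkl","rb")); T=d["top"]
h=cv2.cvtColor(W["frame"],cv2.COLOR_RGB2HSV).astype(int); m=((h[...,0]>100)&(h[...,0]<130)&(h[...,1]>150)); m[:, :250]=0;m[:,320:]=0;m[:140]=0;m[215:]=0
m=m.astype(np.uint8); print(m.sum(),cv2.boundingRect(m),cv2.minAreaRect(cv2.findNonZero(m)))
iou=lambda a,b:(a&b).sum()/max(1,(a|b).sum())
r=DE(lambda p:-iou(sil(proj(W,box(*p,.03,.03,.102,.148))),m),[(.46,.54),(.22,.29),(-.4,.6)],seed=1,maxiter=80);print("gun W",r.x.round(4),r.fun)
mt=mask(T,"blue",(168,242))[0]
q=DE(lambda p:-iou(sil(proj(T,box(*p,r.x[2],.03,.03,.102,.148))),mt),[(.46,.54),(.22,.29)],seed=1,maxiter=80);print("gun T",q.x.round(4),q.fun)
g=r.x
plan(tool_R([0,0,1],g[2]),[g[0],g[1],.096+.030+.003])
# nipple from w2
C=pickle.load(open("w2.pkl","rb")); h=cv2.cvtColor(C["frame"],cv2.COLOR_RGB2HSV).astype(int)
b=((h[...,0]>8)&(h[...,0]<24)&(h[...,1]>90)); o=np.zeros(b.shape,np.uint8); o[190:236,260:300]=b[190:236,260:300]
n_,l,s,ce=cv2.connectedComponentsWithStats(o); i=1+np.argmax(s[1:,4]); o=(l==i).astype(np.uint8); print("brass",s[i],ce[i])
def nip(x,y,w):
    a=nax(w); P=np.array([x,y,.085]); M=np.zeros((420,560),np.uint8)
    for rr,z0,z1 in((.008,0,.007),(.005,0,.0125),(.008,.016,.0195)): M|=sil(proj(C,cyl(P,a,rr,z0,z1)))
    M|=sil(proj(C,np.vstack([cyl(P,a,.008,.0195,.0195),cyl(P,a,.0045,.024,.024)]))); return M
for w in (.12,.15,.18):
  k=DE(lambda p:-iou(nip(*p,w),o),[(.56,.60),(-.01,.03)],seed=1,maxiter=60); print("nip",w,k.x.round(4),k.fun)
```

```text
1547 (264, 155, 39, 45) ((283.0, 177.0), (44.0, 38.0), 90.0)
gun W [0.5011 0.2545 0.113 ] -0.752431906614786
gun T [0.4993 0.2523] -0.7241379310344828
rows 6 lin [0.156, 0.003, 0.833] rot [0.0, 0.003, -0.013] mid [0.49  0.253 0.191]
brass [268 197  24  29 545] [279.4440367  211.48073394]
nip 0.12 [0.5818 0.0095] -0.9478260869565217
nip 0.15 [0.5817 0.0098] -0.9477351916376306
nip 0.18 [0.5815 0.0097] -0.9511343804537522
```

Run:
```python
from h import *; import pickle
W=pickle.load(open("w4.pkl","rb")); print("cam",(-W["R"].T@W["t"]).round(3))
for z0 in (.102,.12,.14): print(z0,cv2.boundingRect(sil(proj(W,box(.5011,.2545,.113,.03,.03,z0,.148)))))
print("top",proj(W,box(.5011,.2545,.113,.03,.03,.148,.148)).round(1)[::2].tolist())
print("flange",proj(W,cyl(np.array([.5011,.2545,0]),np.array([0,0,1.]),.024,.102,.102)).round(0)[[0,8,16,24]].tolist())
c=cv2.resize(W["frame"][100:225,220:350,::-1],None,fx=6,fy=6,interpolation=cv2.INTER_NEAREST)[:600,:]; cv2.imwrite("pics/w4c.png",c)
```

```text
cam [0.556 0.261 0.375]
0.102 (262, 151, 43, 50)
0.12 (262, 154, 43, 47)
0.14 (262, 158, 43, 43)
top [[303.1, 200.0], [263.0, 200.4], [303.6, 160.1], [261.8, 160.5]]
flange [[272.0, 193.0], [308.0, 178.0], [293.0, 142.0], [257.0, 158.0]]
```

View pics/w4c.png

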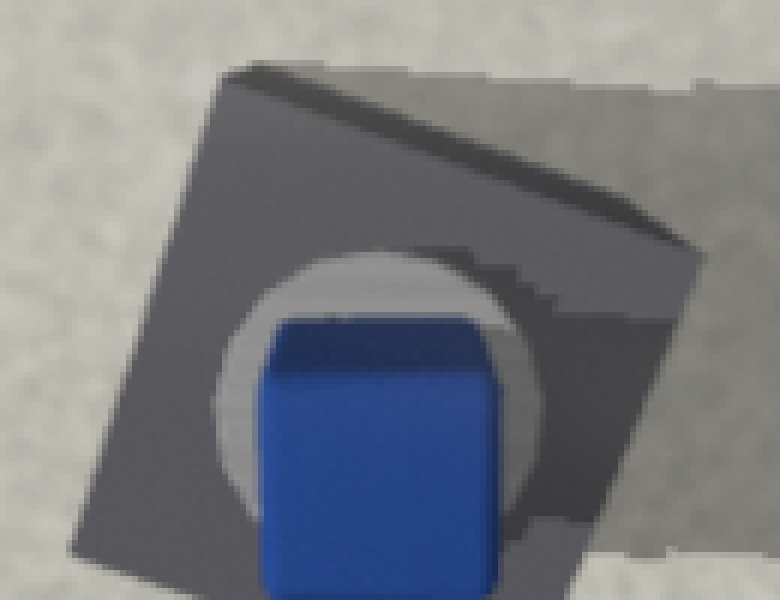

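The flange is centred at u≈283 with its top at v≈142, which matches the fit. Descending to grip.

Request:
{"fn": "apply_moves", "kwargs": {"increments": [{"linear": [0.155, 0, 0.8], "rot": [0, 0, -0.013], "jaw": 1}, {"linear": [0.155, 0, 0.8], "rot": [0, 0, -0.013], "jaw": 1}, {"linear": [0.155, 0, 0.8], "rot": [0, 0, -0.013], "jaw": 1}, {"linear": [0.155, 0, 0.8], "rot": [0, 0, -0.013], "jaw": 1}, {"linear": [0.155, 0, 0.8], "rot": [0, 0, -0.013], "jaw": 1}, {"linear": [0.155, 0, 0.6], "rot": [0, 0, -0.013], "jaw": 1}, {"linear": [0, 0, 0.3], "rot": [0, 0, 0], "jaw": 1}, {"linear": [0, 0, 0], "rot": [0, 0, 0], "jaw": 0.1}, {"linear": [0, 0, 0], "rot": [0, 0, 0], "jaw": 0.1}, {"linear": [0, 0, 0], "rot": [0, 0, 0], "jaw": 0.1}, {"linear": [0, 0, 0], "rot": [0, 0, 0], "jaw": 0.1}, {"linear": [0, 0, 0], "rot": [0, 0, 0], "jaw": 0.1}, {"linear": [0, 0, 0], "rot": [0, 0, 0], "jaw": 0.1}], "force": 100}}

```text
t: 11.95
ee_pos: [0.5016, 0.2546, 0.1322]
eef_rot: [-3.141, 0.001, 0.111]
ft_force: [-1.4, 1.4, 6.3]
grip_width: 0.0287
finger_force: 99.9
```

Request:
{"fn": "apply_moves", "kwargs": {"increments": [{"linear": [0, 0, -0.4], "rot": [0, 0, 0], "jaw": 0.1}, {"linear": [0, 0, -0.8], "rot": [0, 0, 0], "jaw": 0.1}, {"linear": [0, 0, -0.8], "rot": [0, 0, 0], "jaw": 0.1}, {"linear": [0, 0, -0.8], "rot": [0, 0, 0], "jaw": 0.1}, {"linear": [0, 0, -0.8], "rot": [0, 0, 0], "jaw": 0.1}, {"linear": [0, 0, -0.8], "rot": [0, 0, 0], "jaw": 0.1}, {"linear": [0, 0, -0.8], "rot": [0, 0, 0], "jaw": 0.1}, {"linear": [0, 0, 0], "rot": [0, 0, 0], "jaw": 0.1}]}}

```text
t: 12.75
ee_pos: [0.5024, 0.2544, 0.2635]
eef_rot: [-3.141, -0.001, 0.111]
ft_force: [-0.1, 0.3, -3.3]
grip_width: 0.0289
finger_force: 100.1
```

Run:
```python
from h import *
from workcell import manip; print(manip.state()["ee_pos"])
n=nax(.15); o=np.array([.581,.010,.085])
plan(tool_R(n,.15),o+(.1262+.050)*n,18)
```

```text
[0.50236114 0.25441598 0.26345094]
rows 18 lin [-0.087, 0.565, 0.03] rot [0.003, 0.191, -0.015] mid [0.499 0.126 0.254]
```

Request:
{"fn": "apply_moves", "kwargs": {"increments": [{"linear": [-0.087, 0.565, 0.03], "rot": [0.003, 0.191, -0.015], "jaw": 0.1}, {"linear": [-0.087, 0.565, 0.03], "rot": [0.003, 0.191, -0.015], "jaw": 0.1}, {"linear": [-0.087, 0.565, 0.03], "rot": [0.003, 0.191, -0.015], "jaw": 0.1}, {"linear": [-0.087, 0.565, 0.03], "rot": [0.003, 0.191, -0.015], "jaw": 0.1}, {"linear": [-0.087, 0.565, 0.03], "rot": [0.003, 0.191, -0.015], "jaw": 0.1}, {"linear": [-0.087, 0.565, 0.03], "rot": [0.003, 0.191, -0.015], "jaw": 0.1}, {"linear": [-0.087, 0.565, 0.03], "rot": [0.003, 0.191, -0.015], "jaw": 0.1}, {"linear": [-0.087, 0.565, 0.03], "rot": [0.003, 0.191, -0.015], "jaw": 0.1}, {"linear": [-0.087, 0.565, 0.03], "rot": [0.003, 0.191, -0.015], "jaw": 0.1}, {"linear": [-0.087, 0.565, 0.03], "rot": [0.003, 0.191, -0.015], "jaw": 0.1}, {"linear": [-0.087, 0.565, 0.03], "rot": [0.003, 0.191, -0.015], "jaw": 0.1}, {"linear": [-0.087, 0.565, 0.03], "rot": [0.003, 0.191, -0.015], "jaw": 0.1}, {"linear": [-0.087, 0.565, 0.03], "rot": [0.003, 0.191, -0.015], "jaw": 0.1}, {"linear": [-0.087, 0.565, 0.03], "rot": [0.003, 0.191, -0.015], "jaw": 0.1}, {"linear": [-0.087, 0.565, 0.03], "rot": [0.003, 0.191, -0.015], "jaw": 0.1}, {"linear": [-0.087, 0.565, 0.03], "rot": [0.003, 0.191, -0.015], "jaw": 0.1}, {"linear": [-0.087, 0.565, 0.03], "rot": [0.003, 0.191, -0.015], "jaw": 0.1}, {"linear": [-0.087, 0.565, 0.03], "rot": [0.003, 0.191, -0.015], "jaw": 0.1}, {"linear": [0, 0, 0], "rot": [0, 0, 0], "jaw": 0.1}, {"linear": [0, 0, 0], "rot": [0, 0, 0], "jaw": 0.1}]}}

```text
t: 14.75
ee_pos: [0.4987, -0.0033, 0.2388]
eef_rot: [3.14, -0.476, 0.148]
ft_force: [0.7, -0.4, -4.4]
grip_width: 0.0289
finger_force: 100.1
```

Run:
```python
from h import *
from workcell import manip
s=manip.state(); print(s["ee_pos"],s["eef_rot"],s["ft_force"])
w=manip.capture("wrist");S=manip.capture("side")
import pickle; pickle.dump((w,S),open("w5.pkl","wb"))
a=w["frame"][150:350,190:370,::-1]; b=S["frame"][120:260,205:365,::-1]
img=np.zeros((560,800,3),np.uint8); a=cv2.resize(a,(400,444));b=cv2.resize(b,(400,350)); img[:444,:400]=a; img[:350,400:]=b
cv2.imwrite("pics/c5.png",img)
R=Ro.from_euler("xyz",s["eef_rot"]).as_matrix(); mouth=s["ee_pos"]+R[:,2]*.1262; n=nax(.15);o=np.array([.581,.01,.085])
print("mouth in nipple",tool_R(n,.15).T@(mouth-o)); print("pred mouth W,S",proj(w,mouth),proj(S,mouth),"tip",proj(w,o+.024*n),proj(S,o+.024*n),"boss",proj(w,o),proj(S,o))
```

```text
[ 0.49869711 -0.00326534  0.23878127] [ 3.13978709 -0.47600639  0.14800295] [ 0.71478792 -0.38006611 -4.43123   ]
mouth in nipple [-0.00343235  0.00116054 -0.04869909]
pred mouth W,S [[280.5025213 202.4499601]] [[268.53759389 189.45075425]] tip [[279.11927132 190.31346224]] [[275.03811638 196.87882764]] boss [[279.1637888  183.63060053]] [[279.95736503 204.9334665 ]]
```

View pics/c5.png

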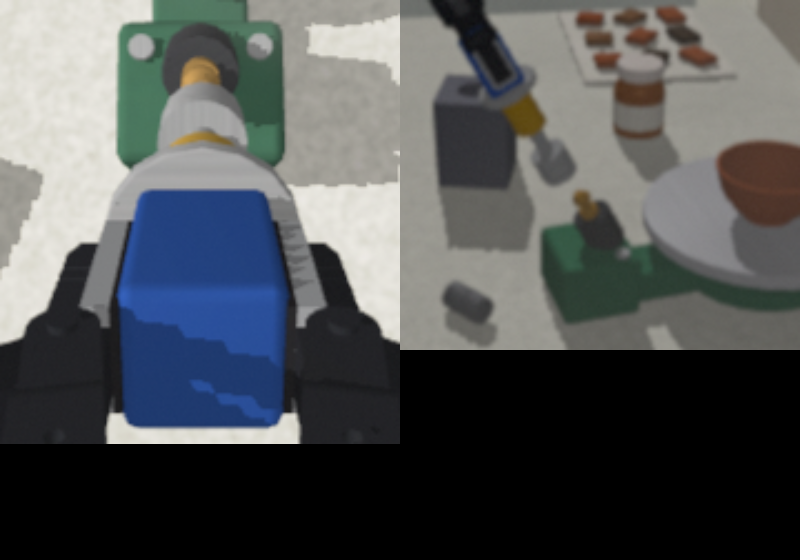

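The wrist crop shows the coupler lined up with the nipple laterally to within about 1 mm. The side crop is too coarse to read the other direction, so I'll check it there by mask centroids.

Run:
```python
from h import *; import pickle
w,S=pickle.load(open("w5.pkl","rb"))
def seg(c,b,lo,hi,smin):
    f=cv2.resize(c["frame"],None,fx=4,fy=4,interpolation=cv2.INTER_CUBIC); h=cv2.cvtColor(f,cv2.COLOR_RGB2HSV).astype(int)
    m=(h[...,0]>=lo)&(h[...,0]<=hi)&(h[...,1]>smin); o=np.zeros(m.shape,np.uint8); x0,y0,x1,y1=[4*k for k in b]; o[y0:y1,x0:x1]=m[y0:y1,x0:x1]
    n,l,s,ce=cv2.connectedComponentsWithStats(o); i=1+np.argmax(s[1:,4]); return (ce[i]-1.5)/4,s[i]/4,cv2.fitEllipse(cv2.findNonZero((l==i).astype(np.uint8)))[2] if 0 else None
by=seg(S,(243,150,268,180),18,35,150); bn=seg(S,(268,190,290,212),5,24,100)
bw=seg(w,(262,170,300,200),8,24,90)
print("barrel S",by[:2],"nip S",bn[:2],"nip W",bw[:2])
s=dict(ee=np.array([.49869711,-.00326534,.23878127]),r=[3.13978709,-.47600639,.14800295]); R=Ro.from_euler("xyz",s["r"]).as_matrix()
g=s["ee"]+R[:,2]*.0362; n=nax(.15);o=np.array([.581,.01,.085])
pb=proj(S,cyl(g,-R[:,2],.013,-.038,0)); print("pred barrel S",mom(pb),cv2.boundingRect(pb.astype(np.float32)))
pn=proj(S,np.vstack([cyl(o,n,.008,.016,.0195),cyl(o,n,.0045,.024,.024),cyl(o,n,.008,0,.007)])); print("pred nip S",mom(pn),cv2.boundingRect(pn.astype(np.float32)))
for k,dv in(("toolx 1mm",R[:,0]),("tooly",R[:,1]),("toolz",R[:,2])): print(k,proj(S,g+.001*dv)-proj(S,g), proj(w,g+.001*dv)-proj(w,g))
```

```text
barrel S (array([254.44034824, 166.26837919]), array([246.75, 158.5 ,  15.5 ,  15.25, 581.5 ])) nip S (array([278.99705128, 201.88115385]), array([275.  , 196.75,   9.25,  11.  , 243.75])) nip W (array([279.54745119, 181.89913232]), array([271.  , 175.5 ,  18.25,  13.5 , 691.5 ]))
pred barrel S [252.44282449 162.97083933] (241, 151, 22, 24)
pred nip S [277.84466324 201.46982396] (272, 195, 12, 13)
toolx 1mm [[ 0.44556379 -0.27060455]] [[-5.91879340e-04 -1.66552376e+00]]
tooly [[0.12434216 0.20282808]] [[ 1.83331864e+00 -4.97789175e-04]]
toolz [[0.24412681 0.40147651]] [[ 0.00097954 -0.81634042]]
```

The side and wrist views agree that the mouth must shift about +4.6 mm in tool x and −0.9 mm in tool y. I'll correct that and advance to just above the tip.

Request:
{"fn": "apply_moves", "kwargs": {"increments": [{"linear": [0.09, -0.018, 0], "rot": [0, 0.02, 0], "jaw": 0.1}, {"linear": [0.095, -0.017, 0], "rot": [0, 0.01, 0], "jaw": 0.1}, {"linear": [0, 0, 0.3], "rot": [0, 0, 0], "jaw": 0.1}, {"linear": [0, 0, 0.3], "rot": [0, 0, 0], "jaw": 0.1}, {"linear": [0, 0, 0.2], "rot": [0, 0, 0], "jaw": 0.1}, {"linear": [0, 0, 0], "rot": [0, 0, 0], "jaw": 0.1}, {"linear": [0, 0, 0], "rot": [0, 0, 0], "jaw": 0.1}], "force": 110}}

```text
t: 15.55
ee_pos: [0.5123, 0.0003, 0.2227]
eef_rot: [3.14, -0.48, 0.15]
ft_force: [-0.1, -0.3, -4.7]
grip_width: 0.0288
finger_force: 108.6
```

```bash
cat > st.py <<'E'
from h import *
from workcell import manip
s=manip.state(); R=Ro.from_euler("xyz",s["eef_rot"]).as_matrix(); n=nax(.15);o=np.array([.581,.01,.085]); Q=tool_R(n,.15)
print("mouth in nip (tool axes, mm)",(Q.T@(s["ee_pos"]+R[:,2]*.1262-o)*1e3).round(2),"f tool",(R.T@(s["ft_force"]-[0,0,-4])).round(1),"tilt",np.arccos(R[:,2]@-n).round(3),s["t"],s["grip_width"])
E
python3 st.py
```

```text
mouth in nip (tool axes, mm) [  1.98  -0.53 -28.03] f tool [-0.5  0.3  0.5] tilt 0.002 15.55 0.028833609124050023
```

Request:
{"fn": "apply_moves", "kwargs": {"increments": [{"linear": [0, 0, 0.12], "rot": [0, 0, 0], "jaw": 0.1}, {"linear": [0, 0, 0.12], "rot": [0, 0, 0], "jaw": 0.1}, {"linear": [0, 0, 0.12], "rot": [0, 0, 0], "jaw": 0.1}, {"linear": [0, 0, 0], "rot": [0, 0, 0], "jaw": 0.1}]}}

```text
t: 15.95
ee_pos: [0.5164, 0.0009, 0.2149]
eef_rot: [3.14, -0.48, 0.15]
ft_force: [-0.8, 0.2, -4.9]
grip_width: 0.0291
finger_force: 108.6
```

```bash
python3 st.py
```

```text
mouth in nip (tool axes, mm) [  2.1   -0.44 -19.13] f tool [-1.1 -0.3  0.4] tilt 0.002 15.95 0.02906778692917106
```

Request:
{"fn": "apply_moves", "kwargs": {"increments": [{"linear": [0, 0, 0.1], "rot": [0, 0, 0], "jaw": 0.1}, {"linear": [0, 0, 0.1], "rot": [0, 0, 0], "jaw": 0.1}, {"linear": [0, 0, 0.1], "rot": [0, 0, 0], "jaw": 0.1}, {"linear": [0, 0, 0], "rot": [0, 0, 0], "jaw": 0.1}]}}

```text
t: 16.35
ee_pos: [0.5202, 0.0013, 0.2088]
eef_rot: [3.14, -0.481, 0.15]
ft_force: [0.3, -1.2, -4.0]
grip_width: 0.0286
finger_force: 109.1
```

```bash
python3 st.py
```

```text
mouth in nip (tool axes, mm) [  2.82  -0.23 -11.97] f tool [0.1 1.3 0.1] tilt 0.002 16.35 0.028646484842998397
```

Request:
{"fn": "apply_moves", "kwargs": {"increments": [{"linear": [0, 0, 0.1], "rot": [0, 0, 0], "jaw": 0.1}, {"linear": [0, 0, 0.1], "rot": [0, 0, 0], "jaw": 0.1}, {"linear": [0, 0, 0.1], "rot": [0, 0, 0], "jaw": 0.1}, {"linear": [0, 0, 0], "rot": [0, 0, 0], "jaw": 0.1}]}}

```text
t: 16.75
ee_pos: [0.523, 0.002, 0.2009]
eef_rot: [3.14, -0.479, 0.15]
ft_force: [0.9, -1.7, -6.7]
grip_width: 0.0288
finger_force: 108.7
```

```bash
python3 st.py
```

```text
mouth in nip (tool axes, mm) [ 1.46 -0.54 -3.69] f tool [-0.7  1.8  2.7] tilt 0.002 16.75 0.028848497139742628
```

Request:
{"fn": "apply_moves", "kwargs": {"increments": [{"linear": [0, 0, 0.08], "rot": [0, 0, 0], "jaw": 0.1}, {"linear": [0, 0, 0.08], "rot": [0, 0, 0], "jaw": 0.1}, {"linear": [0, 0, 0], "rot": [0, 0, 0], "jaw": 0.1}]}}

```text
t: 17.05
ee_pos: [0.525, 0.0021, 0.1993]
eef_rot: [3.14, -0.48, 0.151]
ft_force: [-10.5, -2.9, 5.4]
grip_width: 0.0287
finger_force: 110.2
```

```bash
python3 st.py
```

```text
mouth in nip (tool axes, mm) [ 2.67 -0.39 -1.29] f tool [ -5.3   1.3 -13.3] tilt 0.002 17.05 0.02873591664225922
```

Request:
{"fn": "apply_moves", "kwargs": {"increments": [{"linear": [-0.02, 0, 0.08], "rot": [0, 0, 0], "jaw": 0.1}, {"linear": [-0.02, 0, 0.08], "rot": [0, 0, 0], "jaw": 0.1}, {"linear": [0, 0, 0], "rot": [0, 0, 0], "jaw": 0.1}]}}

```text
t: 17.35
ee_pos: [0.5264, 0.0023, 0.1961]
eef_rot: [3.14, -0.481, 0.15]
ft_force: [-10.9, -1.8, 7.5]
grip_width: 0.0286
finger_force: 110.4
```

```bash
python3 st.py
```

```text
mouth in nip (tool axes, mm) [ 2.57 -0.35  2.24] f tool [ -4.5   0.1 -15.3] tilt 0.002 17.35 0.028625420403954813
```

Request:
{"fn": "apply_moves", "kwargs": {"increments": [{"linear": [-0.03, 0, 0.08], "rot": [0, 0, 0], "jaw": 0.1}, {"linear": [-0.03, 0, 0.08], "rot": [0, 0, 0], "jaw": 0.1}, {"linear": [0, 0, 0], "rot": [0, 0, 0], "jaw": 0.1}, {"linear": [0, 0, 0], "rot": [0, 0, 0], "jaw": 0.1}]}}

```text
t: 17.75
ee_pos: [0.5277, 0.0025, 0.1929]
eef_rot: [3.14, -0.483, 0.15]
ft_force: [-9.8, -1.0, 9.1]
grip_width: 0.0289
finger_force: 110.7
```

```bash
python3 st.py
python3 - <<'E'
from h import *
from workcell import manip
w=manip.capture("wrist");S=manip.capture("side")
a=w["frame"][130:350,190:370,::-1]; b=S["frame"][140:230,225:325,::-1]
img=np.zeros((490,800,3),np.uint8); img[:,:400]=cv2.resize(a,(400,490)); img[:360,400:]=cv2.resize(b,(400,360),interpolation=cv2.INTER_CUBIC)
cv2.imwrite("pics/c6.png",img)
E
python3 st.py
```

```text
mouth in nip (tool axes, mm) [ 2.46 -0.3   5.64] f tool [ -2.6  -0.4 -16.2] tilt 0.004 17.75 0.02893980452365304
mouth in nip (tool axes, mm) [ 2.47 -0.29  5.6 ] f tool [ -3.8  -1.4 -17.8] tilt 0.004 17.85 0.029098298418463776
```

View pics/c6.png

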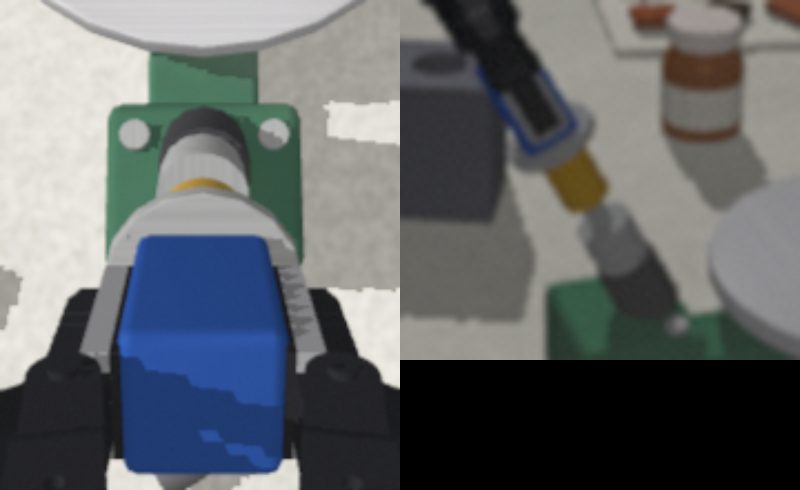

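The coupler is seated on the boss and the axis lines up. The plunger is in by an estimated 8 mm, so I'll add 2 mm for margin.

Request:
{"fn": "apply_moves", "kwargs": {"increments": [{"linear": [-0.03, 0.01, 0.05], "rot": [0, 0, 0], "jaw": 0.1}, {"linear": [0, 0, 0.04], "rot": [0, 0, 0], "jaw": 0.1}, {"linear": [0, 0, 0], "rot": [0, 0, 0], "jaw": 0.1}, {"linear": [0, 0, 0], "rot": [0, 0, 0], "jaw": 0.1}, {"linear": [0, 0, 0], "rot": [0, 0, 0], "jaw": 0.1}]}}

```text
t: 18.35
ee_pos: [0.5284, 0.0025, 0.191]
eef_rot: [3.14, -0.484, 0.15]
ft_force: [-10.8, 0.3, 9.9]
grip_width: 0.0287
finger_force: 110.8
```

```bash
python3 st.py
```

```text
mouth in nip (tool axes, mm) [ 2.4  -0.23  7.63] f tool [ -2.9  -1.8 -17.2] tilt 0.005 18.35 0.028694650868494723
```

```bash
python3 -c "
from workcell import manip; print(manip.job_done())"
```

```text
the job is handed in; nothing more can be done
None
```

The job is handed in with no verdict shown: the cap stands in the tray, and the gun is held pressed on the nipple at about 17 N with the plunger in by an estimated 10 mm of its 14 mm stroke.

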